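Change over the tubes on a bench roller mixer

ROBOT

A 6-joint arm with a two-finger parallel gripper is mounted at the origin on the work surface. World frame = base frame: x ahead of the robot, y to its left, z up, the work surface at z = 0. Lengths are in m, angles in rad, forces in N, time in s.
With the tool pointing down it reaches from about 0.375 to 0.9 m from the base axis. Payload 3.1 kg.
Tool frame: the origin (TCP) lies between the finger pads; the fingertips stand manip.nose_length ahead of it and the grasp point (between the pads) lies 5 mm behind it (manip.nose_length is the distance from the TCP to the fingertips, in m); z points along the fingers, y is the line along which they close (so a half turn about z gives the same grasp; the last joint's range is limited). The gripper opens to 85 mm and grips with 20 to 120 N. Pads are 22 mm wide; open, the fingers measure 114 mm over their backs; the gripper's body (76 mm by 85 mm) begins 54 mm behind the grasp point. The pads swing forward as they close: fully open they stand 13 mm farther back than shut.
Start: joints at [1.127, 0.527, 1.433, -0, 1.181, -0.178], TCP at [0.164, 0.603, 0.245] pointing down, gripper open.
Joint ranges: [-3.08, 3.08], [-0.75, 2.2], [0.22, 2.44], [-1.43, 4.57], [0, 2.65], [-2.85, 2.85]. Speed limits (rad/s): [2.79, 2.79, 3.14, 3.14, 3.14, 3.14].

INTERFACE

Orientations are given as a unit quaternion [x, y, z, w].
In Python, from station import monitor, eyes, job, manip gives the robot as it stands.
- The arm moves only by the shell command python3 -m pendant 'ROWS' [FORCE]. ROWS is JSON, a list that holds one entry, the list of rows, each a list of 7 numbers: the shift along the tool's x, y, z as a fraction of full scale, then the turn, a rotation vector about the tool's x, y, z as a fraction of full scale, then the opening, from 0 (shut) to 1 (fully open). A call has 1 to 20 rows; each row shifts and turns the commanded pose from where the row before left it, along the tool's axes as they then stand; what a row does not reach is not made up. Full scale, the value 1, is 800 mm for a shift and 0.12 rad for a turn. A row lasts 1/10 s, in which the tool goes at most 50 mm and 8.59 degrees, less where a joint would pass 70% of its speed; a pose out of reach is approached as far as the arm can. A call with a number of a shift or a turn outside -1 to 1 is refused whole. A call with a gripper value outside its range is refused whole. The fingers move at their own pace and stop on an object; FORCE is the grip in N (left out, the last holds). Time passes only in rows, so rows that do not move let the fingers close. It gives the time, the measured TCP pose, the force, the opening and the grip force at its end, in the units of the state.
- monitor.sense(): the state, without advancing time (a new reading comes with each control period).
- eyes.snapshot(name): name is "scene" or "top"; returns a dict with "pixels" (480x640x3 uint8, red, green, blue), "depth" (480x640 float32, m along the optical axis (not along the pixel's ray), 0 where there is no reading), "intrinsics" (3x3 intrinsics, pixels), "k1" (the pictures are not rectified: a ray, as slopes to the right and down, at radius r is drawn at 1 + k1 r^2 times it, then the intrinsics apply), "eye" and "attitude" of the camera in the world. Camera axes: x right, y down, z forward; pixel columns grow to the right and rows downward; lengths in m; the calibration is good to about 2 mm. A picture is of the moment at which its call begins.
- job.sign_off(): hands the job in; it is judged then, once.
The state is a dict: "t": time; "q": joint angles; "qd": joint speeds; "tau": joint torques, N m; "tcp_pos": TCP position; "tool_rot": TCP orientation; "force": force on the tool from outside, world axes, zero at the start; "ft_torque": the same for the moment, N m; "finger_gap": opening from 0.0 (shut) to 1.0 (fully open); "gripper_force": force on a finger pad.
Only numpy, scipy, OpenCV 4.12 (cv2) and the standard library are available. Lean on these libraries where they do the work, as an engineer would, in place of code of your own. Each camera call takes 0.05 s, during which the arm holds its last target. There are 200 camera calls.

TASK

Change over the sample tubes on the roller mixer: pull its amber guard all the way down towards you, lay the finished orange-capped tubes from the rollers in the cradles of the resting rack, and lay every blue-capped tube from the blue pad in a roller lane of its own, centred and settled between its two rollers. Then push the guard fully back up and only then press the green start button right down. Leave the other things on the bench where they are.

Things in the scene. Friction and masses are not known exactly. Their poses are not given: they have to be found in the camera images.
- new0: capped sample tube (absent in some runs), blue hexagonal cap and blue band; round white body 30 mm diameter, 90 mm long, cap at its +x end 30 mm across flats, 18 mm long; about 60 g. Origin on the axis at mid body; x along the tube to the cap. To be mixed; starts lying on the flat blue pad on the table. Its cap's flats stop it rolling.
- new1: capped sample tube (absent in some runs), blue hexagonal cap and blue band; round white body 30 mm diameter, 90 mm long, cap at its +x end 30 mm across flats, 18 mm long; about 60 g. Origin on the axis at mid body; x along the tube to the cap. To be mixed; starts lying on the flat blue pad on the table. Its cap's flats stop it rolling.
- new2: capped sample tube (absent in some runs), blue hexagonal cap and blue band; round white body 30 mm diameter, 90 mm long, cap at its +x end 30 mm across flats, 18 mm long; about 60 g. Origin on the axis at mid body; x along the tube to the cap. To be mixed; starts lying on the flat blue pad on the table. Its cap's flats stop it rolling.
- done0: capped sample tube (absent in some runs), orange hexagonal cap and orange band; round white body 30 mm diameter, 90 mm long, cap at its +x end 30 mm across flats, 18 mm long; about 60 g. Origin on the axis at mid body; x along the tube to the cap. Finished; starts lying in an outer lane of the mixer.
- done1: capped sample tube (absent in some runs), orange hexagonal cap and orange band; round white body 30 mm diameter, 90 mm long, cap at its +x end 30 mm across flats, 18 mm long; about 60 g. Origin on the axis at mid body; x along the tube to the cap. Finished; starts lying in an outer lane of the mixer.
- mixer: white roller mixer fixed on the bench, deck 200 mm (own x) by 370 mm (own y), 45 mm high; origin under the middle of its three lanes, x away from the robot (within 6 degrees), y left. Lanes along x, 95 mm apart, parted by yellow ribs (top 65 mm). Front wall 82 mm high, rear wall 87 mm, inner faces 90 and 88 mm from the lane middle. Pod with start button on the right, top 80 mm high.
- lane0 (a point): where the middle (origin) of a tube settled in the right lane lies, 80 mm high; axes as the mixer's, lane along x. Lane: two shafts (10 mm diameter, 40 mm apart, 60 mm high, not turning), each with two black tyres (26 mm diameter, 8 mm wide, 26 mm before and behind the middle). The tube rests on the four tyres, cap overhanging at either end; fingers fit between the tyres.
- lane1 (a point): where the middle (origin) of a tube settled in the middle lane lies, 80 mm high; axes as the mixer's, lane along x. Lane: two shafts (10 mm diameter, 40 mm apart, 60 mm high, not turning), each with two black tyres (26 mm diameter, 8 mm wide, 26 mm before and behind the middle). The tube rests on the four tyres, cap overhanging at either end; fingers fit between the tyres.
- lane2 (a point): where the middle (origin) of a tube settled in the left lane lies, 80 mm high; axes as the mixer's, lane along x. Lane: two shafts (10 mm diameter, 40 mm apart, 60 mm high, not turning), each with two black tyres (26 mm diameter, 8 mm wide, 26 mm before and behind the middle). The tube rests on the four tyres, cap overhanging at either end; fingers fit between the tyres.
- guard (a joint): angle of the amber guard, rad: 0 closed (leaning 50 degrees back from upright over the rollers, blocking loading from above), 0.87 upright, 2.27 fully down towards the robot, 10 degrees above level, against its stop. Hinged along its bottom edge; stiff hinge (about 2 to 3 N at the bar), stays where it is left.
- guard_bar (a point): middle of the guard's dark handle bar: 10 mm diameter, along the mixer's y, 150 mm from the hinge line; a loop, 100 mm between its legs, 40 mm between bar and panel edge. Can be pinched from above with 10 mm of fingertip below it at any angle, and turns in the grip. Panel 280 mm wide, 5 mm thick. Bar height 183 mm closed, 237 mm upright, 113 mm down.
- guard_hinge (a point): middle of the guard's hinge line (fixed to the mixer, along its y), 95 mm before the lane middle, 87 mm high; axes as the mixer's. At joint angle a the bar lies 150*sin(0.873-a) mm from it along the mixer's x and 150*cos(0.873-a) mm above it.
- start (a joint): travel of the green start button, m: 0 up, 0.006 fully down (5 N), springs back
- start_top (a point): centre of the top of the green start button, 32 mm diameter, pressed straight down; on the pod at the mixer's right, clear of the guard
- rack: aluminium resting rack fixed on the bench right of the mixer, base 100 mm (own x) by 170 mm (own y), 12 mm thick, origin under its middle; two cradles along its own x (which points roughly to the robot's left), 85 mm apart, each of two orange 90-degree V rests (8 mm thick, 26 mm either side of the cradle's middle, tops 50 mm high)
- cradle0 (a point): where the middle (origin) of a tube settled in this cradle lies, 50 mm above the table; axes as the rack's, cradle along x; the cap may be at either end
- cradle1 (a point): where the middle (origin) of a tube settled in this cradle lies, 50 mm above the table; axes as the rack's, cradle along x; the cap may be at either end
- reagent: amber bottle with blue cap, 64 mm diameter, 150 mm high, bystander; origin under its base
- beaker: glass beaker, 76 mm diameter, 90 mm high, bystander; origin under its base
- tipbox: blue tip box, 80 x 120 x 62 mm, bystander; origin under its base
- marker: black and red marker, 130 x 12 x 12 mm, bystander; origin under its middle
- timer: white timer, 55 x 75 x 20 mm, bystander; origin under its base
- jar: white jar with red lid, 56 mm diameter, 70 mm high, bystander; origin under its base
There are look-alikes about, which are no part of the job. What is shaped like the new1 but red or turquoise is not meant. Leave any red look-alike of the done1 alone.

How it is judged:
By the outcome, as a careful person would: the job done as asked, in the order asked, and still so for the second after the job is handed in, with the robot touching nothing.
Of new0, new1, new2 only 2 to 3 are there at a start; the rules pass over those that are not, and their reading is None.
Of done0, done1 only 1 to 2 are there at a start; the rules pass over those that are not, and their reading is None.
At some moment in a run one of new0, new1, new2 may be knocked a few centimetres aside while the robot is not near it.
Once in a run the grip may slacken for a moment while it holds something.
It also fails if it takes over 210 s, if anything falls off the work surface, if the arm or the gripper's body presses on something with over 40 N, if the wrist force passes 120 N, or if a joint passes its speed limit or range.

## Working session

There is one attempt and no reset: what is moved stays moved. The work goes in short steps, Python scripts to look and compute and a shell command to move; the robot and the scene stay as the last step left them, time stands still between calls to the robot, and variables do not carry over. Pictures are saved under pics/ and viewed, at most 14 in all, crops included, and the job is handed in when it is done.

```bash
ls; mkdir -p pics; cat > h.py <<'E'
import numpy as np, cv2
from station import monitor, eyes, job, manip
from scipy.spatial.transform import Rotation as R
def snap(name):
    s=eyes.snapshot(name); np.savez('%s.npz'%name,**{k:np.array(v) for k,v in s.items()}); return s
def rays(s):
    K=np.array(s['intrinsics']);h,w=s['depth'].shape
    u,v=np.meshgrid(np.arange(w),np.arange(h))
    p=cv2.undistortPoints(np.stack([u,v],-1).reshape(-1,1,2).astype(float),K,np.array([float(s['k1']),0,0,0,0])).reshape(h,w,2)
    return np.dstack([p,np.ones((h,w))])
def rot(s):
    a=np.array(s['attitude']); return a if a.shape==(3,3) else R.from_quat(a).as_matrix()
def cloud(s):
    return (rays(s)*np.array(s['depth'])[...,None])@rot(s).T+np.array(s['eye'])
E
python3 - <<'E'
from h import *
print(monitor.sense(), manip.nose_length)
for n in('scene','top'):
    s=snap(n);cv2.imwrite(f'pics/{n}0.png',s['pixels'][...,::-1]);print(n,s['intrinsics'],s['k1'],s['eye'],s['attitude'])
E
```

```text
pics
{'t': 0.0, 'q': array([ 1.12653559e+00,  5.28466510e-01,  1.43392200e+00,  4.02742697e-05,
        1.18141383e+00, -1.78526631e-01]), 'qd': array([-4.14183524e-04,  8.54741682e-04, -2.77325112e-03,  4.13751442e-04,
        1.31272358e-03,  2.78271183e-05]), 'tau': array([-7.50945346e-04, -4.42346942e+01, -1.78024381e+01, -1.77695938e-04,
        8.54522281e-03,  8.10853635e-06]), 'tcp_pos': array([0.16380824, 0.60242768, 0.24432712]), 'tool_rot': array([ 1.32483981e-01,  9.91184531e-01, -1.04600352e-03, -3.56233872e-04]), 'force': array([ 0.21159746, -0.44489796,  0.42360912]), 'ft_torque': array([0.01486746, 0.03954978, 0.04593604]), 'gripper_force': 0.0, 'finger_gap': 1.0024348466474815} 0.014
scene [[604.95530215   0.         320.54299792]
 [  0.         604.95530215 239.82100825]
 [  0.           0.           1.        ]] 0.0014075139658953823 [ 1.41873586 -0.59714431  1.3295861 ] [ 0.83466473  0.4141615  -0.16952094 -0.32104157]
top [[494.0974718    0.         319.9046503 ]
 [  0.         494.0974718  234.82241961]
 [  0.           0.           1.        ]] -0.11369021849596012 [0.28243794 0.02046243 1.35952573] [-0.69874536  0.70981522 -0.06032432  0.06540826]
```

View pics/top0.png

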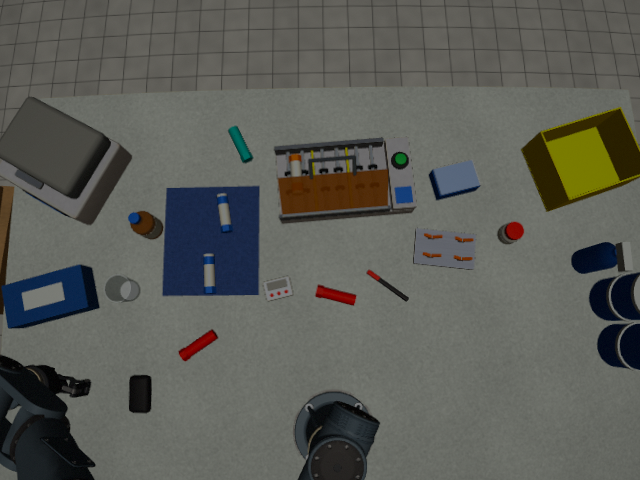

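View pics/scene0.png

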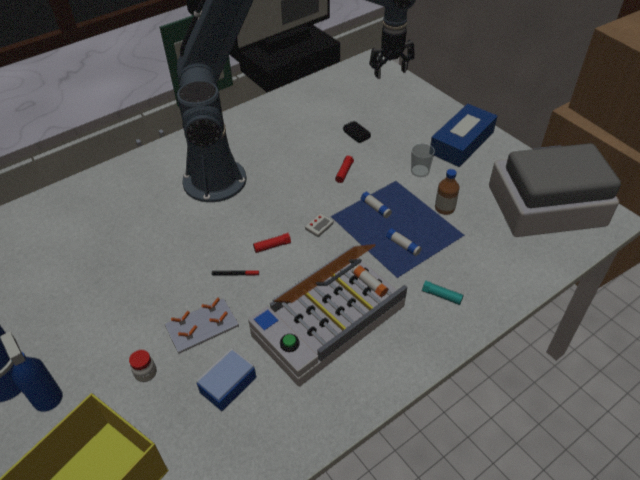

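The top view shows two blue-capped tubes on the pad, at about (224,213) and (209,273). There is one orange-capped tube in the left lane at (295,165). The rack is at (445,249), the button at (400,160), and the look-alikes are red and turquoise. I'll enlarge the mixer and rack and compute the tube poses.

```bash
python3 - <<'E'
from h import *
s=dict(np.load('top.npz')); im=s['pixels'][...,::-1]; P=cloud(s)
cv2.imwrite('pics/mix.png',cv2.resize(im[130:275,268:478],None,fx=3.8,fy=3.8,interpolation=cv2.INTER_CUBIC))
hsv=cv2.cvtColor(np.ascontiguousarray(im),cv2.COLOR_BGR2HSV)
# tubes on pad: height based
for (u0,u1,v0,v1) in((212,236,190,236),(198,220,250,297)):
    p=P[v0:v1,u0:u1].reshape(-1,3); h=hsv[v0:v1,u0:u1].reshape(-1,3); m=(p[:,2]>.012)&(p[:,2]<.04)
    q=p[m];c=q.mean(0);w,V=np.linalg.eigh(np.cov(q[:,:2].T));a=V[:,1];t=(q[:,:2]-c[:2])@a;n=(q[:,:2]-c[:2])@V[:,0]
    print(c,a,t.min(),t.max(),n.min(),n.max(),q[:,2].max())
    i=np.argsort(t); 
    for lo in np.arange(-.055,.056,.01):
        k=(abs(t-lo)<.005)
        if k.any(): print(round(lo,3),h[m][k].mean(0).round(),q[k][:,2].max().round(3))
def at(u,v): print((u,v),np.median(P[v-1:v+2,u-1:u+2].reshape(-1,3),0).round(4))
for x in((400,160),(300,100),(230,280),(445,249),(330,195),(330,157)):at(*x)
E
```

```text
[0.58882041 0.29385155 0.02567088] [-0.98663182 -0.16296516] -0.05566654422193702 0.05075100484205426 -0.01924799331117598 0.015246730105356219 0.03760944349361117
-0.055 [ 70.  26. 107.] 0.032
-0.045 [108. 219.  93.] 0.035
-0.035 [108. 224.  96.] 0.032
-0.025 [ 62.  34. 104.] 0.034
-0.015 [ 38.  25. 111.] 0.032
-0.005 [ 40.  25. 109.] 0.038
0.005 [ 36.  26. 111.] 0.031
0.015 [ 40.  25. 110.] 0.035
0.025 [ 38.  27. 109.] 0.035
0.035 [101. 157.  96.] 0.037
0.045 [108. 228.  89.] 0.035
0.055 [108. 225.  63.] 0.034
[0.42121321 0.33280242 0.02576083] [-0.99878299 -0.04932074] -0.056393058846723014 0.05384543204708124 -0.019930521449678697 0.013958327482315281 0.03688685944025094
-0.055 [66. 34. 98.] 0.037
-0.045 [100. 165.  97.] 0.033
-0.035 [108. 232.  93.] 0.037
-0.025 [ 74. 100. 101.] 0.035
-0.015 [ 42.  23. 110.] 0.034
-0.005 [ 36.  24. 109.] 0.036
0.005 [ 38.  24. 111.] 0.035
0.015 [ 40.  23. 112.] 0.033
0.025 [ 38.  22. 112.] 0.032
0.035 [ 84. 122. 100.] 0.034
0.045 [108. 224.  97.] 0.034
0.055 [108. 222.  80.] 0.033
(400, 160) [ 0.709  -0.189   0.0998]
(300, 100) [0.9328 0.0813 0.0024]
(230, 280) [0.4042 0.2787 0.0005]
(445, 249) [ 0.4795 -0.3174  0.0116]
(330, 195) [6.096e-01 1.000e-04 1.221e-01]
(330, 157) [ 0.7389 -0.003   0.0457]
```

View pics/mix.png

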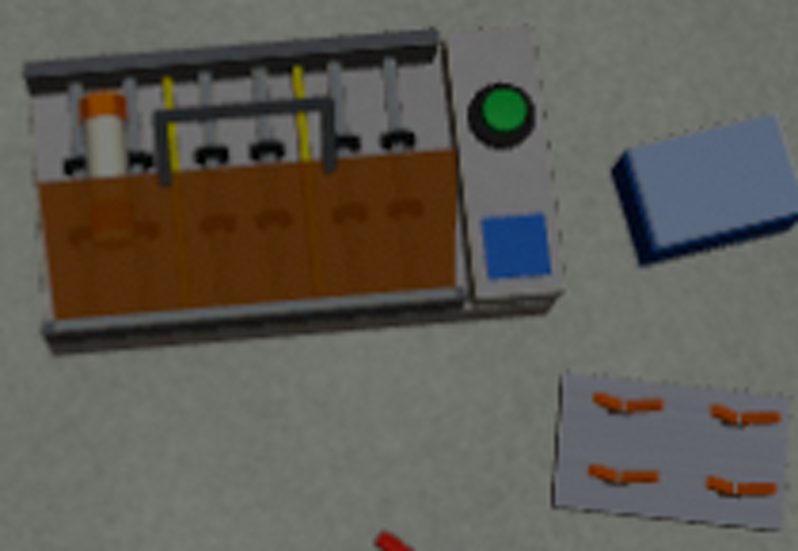

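The enlarged crop shows the bar running from (160,113) to (332,103). The orange cap is at the far end (103,105), with an orange band near (112,215). The button is at (503,110), and the rack rests run from (625,405) to (740,488). Next I'll fit the mixer pose from these pixels.

```bash
cat >> h.py <<'E'
from scipy.optimize import least_squares
def hit(s,u,v,z):
    K=np.array(s['intrinsics']);p=cv2.undistortPoints(np.array([[[u,v]]],float),K,np.array([float(s['k1']),0,0,0,0])).ravel()
    d=rot(s)@[p[0],p[1],1.]; e=np.array(s['eye']); return e+d*(z-e[2])/d[2]
def crop2(cx,cy,u0,v0,f): return u0+(cx+.5)/f-.5, v0+(cy+.5)/f-.5
def proj(s,X):
    M=rot(s).T; return cv2.projectPoints(np.array(X,float).reshape(-1,1,3),cv2.Rodrigues(M)[0],-M@np.array(s['eye']),np.array(s['intrinsics']),np.array([float(s['k1']),0,0,0,0]))[0].reshape(-1,2)
def mix2w(p,X):
    X=np.array(X,float);c,n=np.cos(p[2]),np.sin(p[2]); return np.c_[p[0]+c*X[:,0]-n*X[:,1],p[1]+n*X[:,0]+c*X[:,1],X[:,2]]
def fit(s,mod,pix,p0):
    r=least_squares(lambda p:(proj(s,mix2w(p,mod))-pix).ravel(),p0,loss='soft_l1'); return r.x,(proj(s,mix2w(r.x,mod))-pix)
def go(tx,ty,tz,yaw=None):
    """yaw: wanted direction of tool y in world (mod pi). Prints tool-axis shift in FS units and z turn"""
    st=monitor.sense();Q=R.from_quat(st['tool_rot']);M=Q.as_matrix()
    d=M.T@(np.array([tx,ty,tz])-st['tcp_pos'])
    tilt=np.array(M[:,2])
    out='shift mm %s  /800 %s |rows>=%.1f'%((d*1e3).round(1),(d/.8).round(4),np.linalg.norm(d)/.05)
    if yaw is not None:
        cur=np.arctan2(M[1,1],M[0,1]); e=(yaw-cur+np.pi/2)%np.pi-np.pi/2
        out+=' turn z %.3f rad (q6 %.2f) fs %.2f'%(-e,st['q'][5],-e/.12)
    print('tcp',st['tcp_pos'].round(4),'toolz',tilt.round(3),'gap %.3f'%st['finger_gap'],'F',st['force'].round(1),'t %.1f'%st['t']);print(out)
E
python3 - <<'E'
from h import *
s=dict(np.load('top.npz'))
C=lambda x,y:crop2(x,y,268,130,3.8)
mod=[(20,50,183),(20,-50,183)];pix=[C(162,113),C(331,103)]
for (x,y),ly in zip([(75,163),(140,159),(212,155),(268,150),(345,142),(398,139)],[115,75,20,-20,-75,-115]):
    mod.append((26,ly,68));pix.append(C(x,y))
p,r=fit(s,np.array(mod)/1e3,np.array(pix),[.65,0,.05]);print(p,np.degrees(p[2]));print(r.round(1))
print('bar',hit(s,*C(246,108),.183))
P=mix2w(p,[[.02,0,.183],[-.095,0,.087],[0,-.095,.08],[0,0,.08],[0,.095,.08]]);print(P.round(4))
print('button',hit(s,*C(505,109),.095),'rests')
for c in[(627,405),(743,415),(623,477),(740,490)]:print(hit(s,*C(*c),.037).round(4))
print([hit(s,*C(*c),.012).round(3)[:2] for c in [(568,375),(797,398),(555,506),(780,528)]])
E
```

```text
[ 0.66926699 -0.00592855  0.06155321] 3.526738883063745
[[ 1.3 -0.1]
 [-3.2 -0.5]
 [ 1.3  0.2]
 [-1.1  0.2]
 [ 0.1 -0.3]
 [-0.1 -0.1]
 [-0.2  0.5]
 [ 0.4  0.2]]
bar [ 0.68836194 -0.00665533  0.183     ]
[[ 0.6892 -0.0047  0.183 ]
 [ 0.5744 -0.0118  0.087 ]
 [ 0.6751 -0.1007  0.08  ]
 [ 0.6693 -0.0059  0.08  ]
 [ 0.6634  0.0889  0.08  ]]
button [ 0.71534954 -0.19186727  0.095     ] rests
[ 0.5116 -0.2794  0.037 ]
[ 0.5029 -0.3634  0.037 ]
[ 0.4595 -0.2736  0.037 ]
[ 0.4486 -0.3577  0.037 ]
[array([ 0.539, -0.243]), array([ 0.519, -0.412]), array([ 0.443, -0.228]), array([ 0.423, -0.393])]
```

```bash
python3 - <<'E'
from h import *
go(.689,-.006,.245,.0615)
E
```

```text
tcp [0.1638 0.6025 0.2444] toolz [-0.001 -0.002 -1.   ] gap 0.999 F [-0.3  0.1 -0.3] t 0.1
shift mm [-6.665e+02 -4.492e+02  1.000e-01]  /800 [-8.332e-01 -5.615e-01  1.000e-04] |rows>=16.1 turn z 1.244 rad (q6 -0.18) fs 10.36
```

```bash
python3 -m pendant '[[[-0.0463,-0.0312,0,0,0,0,0.6],[-0.0463,-0.0312,0,0,0,0,0.6],[-0.0463,-0.0312,0,0,0,0,0.6],[-0.0463,-0.0312,0,0,0,0,0.6],[-0.0463,-0.0312,0,0,0,0,0.6],[-0.0463,-0.0312,0,0,0,0,0.6],[-0.0463,-0.0312,0,0,0,0,0.6],[-0.0463,-0.0312,0,0,0,0,0.6],[-0.0463,-0.0312,0,0,0,0,0.6],[-0.0463,-0.0312,0,0,0,0,0.6],[-0.0463,-0.0312,0,0,0,0,0.6],[-0.0463,-0.0312,0,0,0,0,0.6],[-0.0463,-0.0312,0,0,0,0,0.6],[-0.0463,-0.0312,0,0,0,0,0.6],[-0.0463,-0.0312,0,0,0,0,0.6],[-0.0463,-0.0312,0,0,0,0,0.6],[-0.0463,-0.0312,0,0,0,0,0.6],[-0.0463,-0.0312,0,0,0,0,0.6]]]' && python3 -m pendant '[[[0,0,0,0,0,0.942,0.6],[0,0,0,0,0,0.942,0.6],[0,0,0,0,0,0.942,0.6],[0,0,0,0,0,0.942,0.6],[0,0,0,0,0,0.942,0.6],[0,0,0,0,0,0.942,0.6],[0,0,0,0,0,0.942,0.6],[0,0,0,0,0,0.942,0.6],[0,0,0,0,0,0.942,0.6],[0,0,0,0,0,0.942,0.6],[0,0,0,0,0,0.942,0.6],[0,0,0,0,0,0,0.6]]]' && python3 - <<'E'
from h import *
go(.689,-.006,.186,.0615)
E
```

```text
t: 1.9
tcp_pos: [0.69, -0.0071, 0.2446]
tool_rot: [0.133, 0.991, 0.0, -0.001]
force: [0.0, 0.9, -0.4]
finger_gap: 0.598
gripper_force: 0.0
t: 3.1
tcp_pos: [0.689, -0.0055, 0.2446]
tool_rot: [0.685, 0.729, -0.0, -0.001]
force: [1.1, -0.3, 0.6]
finger_gap: 0.602
gripper_force: 0.0
tcp [ 0.689  -0.0055  0.2446] toolz [-0.001  0.    -1.   ] gap 0.602 F [ 1.1 -0.3  0.6] t 3.1
shift mm [-0.5  0.  58.6]  /800 [-0.0006  0.      0.0732] |rows>=1.2 turn z 0.000 rad (q6 -0.23) fs 0.00
```

```bash
python3 -m pendant '[[[0,0,0.0244,0,0,0,0.6],[0,0,0.0244,0,0,0,0.6],[0,0,0.0244,0,0,0,0.6],[0,0,0,0,0,0,0.6],[0,0,0,0,0,0,0],[0,0,0,0,0,0,0],[0,0,0,0,0,0,0],[0,0,0,0,0,0,0],[0,0,0,0,0,0,0],[0,0,0,0,0,0,0]]]' 30 && python3 - <<'E'
from h import *
go(.689,-.006,.186,.0615)
# arc steps
import numpy as np
st=monitor.sense()['tcp_pos']
a=np.linspace(0,2.27,29);x=150*np.sin(.873-a);z=150*np.cos(.873-a)
d=np.diff(np.c_[x,-z],axis=0)/800
print(d.round(4).tolist())
E
```

```text
t: 4.1
tcp_pos: [0.6885, -0.0058, 0.1866]
tool_rot: [0.685, 0.729, -0.001, -0.001]
force: [-4.9, -1.2, -1.2]
finger_gap: 0.098
gripper_force: 29.2
tcp [ 0.6885 -0.0058  0.1866] toolz [-0.002 -0.    -1.   ] gap 0.098 F [-4.9 -1.2 -1.2] t 4.1
shift mm [-0.3  0.4  0.6]  /800 [-0.0003  0.0005  0.0008] |rows>=0.0 turn z 0.000 rad (q6 -0.23) fs 0.00
[[-0.0102, -0.0112], [-0.0111, -0.0104], [-0.0119, -0.0094], [-0.0126, -0.0084], [-0.0133, -0.0074], [-0.0138, -0.0063], [-0.0143, -0.0052], [-0.0147, -0.004], [-0.0149, -0.0028], [-0.0151, -0.0016], [-0.0152, -0.0003], [-0.0152, 0.0009], [-0.015, 0.0021], [-0.0148, 0.0033], [-0.0145, 0.0045], [-0.0141, 0.0057], [-0.0136, 0.0068], [-0.013, 0.0079], [-0.0123, 0.0089], [-0.0115, 0.0099], [-0.0107, 0.0108], [-0.0098, 0.0116], [-0.0088, 0.0124], [-0.0078, 0.013], [-0.0067, 0.0136], [-0.0056, 0.0141], [-0.0044, 0.0145], [-0.0032, 0.0148]]
```

```bash
python3 -m pendant '[[[0,-0.0102,-0.0112,0,0,0,0],[0,-0.0111,-0.0104,0,0,0,0],[0,-0.0119,-0.0094,0,0,0,0],[0,-0.0126,-0.0084,0,0,0,0],[0,-0.0133,-0.0074,0,0,0,0],[0,-0.0138,-0.0063,0,0,0,0],[0,-0.0143,-0.0052,0,0,0,0],[0,-0.0147,-0.004,0,0,0,0],[0,-0.0149,-0.0028,0,0,0,0],[0,-0.0151,-0.0016,0,0,0,0],[0,-0.0152,-0.0003,0,0,0,0],[0,-0.0152,0.0009,0,0,0,0],[0,-0.015,0.0021,0,0,0,0],[0,-0.0148,0.0033,0,0,0,0],[0,0,0,0,0,0,0]]]'
```

```text
t: 5.6
tcp_pos: [0.5374, -0.016, 0.2355]
tool_rot: [0.685, 0.728, 0.002, 0.003]
force: [2.9, -5.5, -19.4]
finger_gap: 0.101
gripper_force: 29.2
```

```bash
python3 -m pendant '[[[0,0,0.002,0,0,0,0],[0,-0.0145,0.0047,0,0,0,0],[0,-0.0141,0.0057,0,0,0,0],[0,-0.0136,0.0068,0,0,0,0],[0,-0.013,0.0079,0,0,0,0],[0,-0.0123,0.0089,0,0,0,0],[0,-0.0115,0.0099,0,0,0,0],[0,-0.0107,0.0108,0,0,0,0],[0,-0.0098,0.0116,0,0,0,0]]]' && python3 -m pendant '[[[0,-0.0088,0.0124,0,0,0,0],[0,-0.0078,0.013,0,0,0,0],[0,-0.0067,0.0136,0,0,0,0],[0,-0.0056,0.0141,0,0,0,0],[0,-0.0044,0.0145,0,0,0,0],[0,-0.0032,0.0148,0,0,0,0],[0,0,0.004,0,0,0,0],[0,0,0,0,0,0,0]]]'
```

```text
t: 6.5
tcp_pos: [0.4616, -0.0212, 0.1846]
tool_rot: [0.685, 0.728, 0.004, 0.007]
force: [3.5, -3.2, 1.7]
finger_gap: 0.098
gripper_force: 31.7
t: 7.3
tcp_pos: [0.4305, -0.0232, 0.1136]
tool_rot: [0.685, 0.729, 0.002, 0.004]
force: [-3.6, -7.0, -1.8]
finger_gap: 0.099
gripper_force: 33.2
```

```bash
python3 -m pendant '[[[0,0,0.004,0,0,0,0],[0,0,0.004,0,0,0,0],[0,0,0,0,0,0,0]]]'; python3 -m pendant '[[[0,0,-0.003,0,0,0,0.6],[0,0,0,0,0,0,0.6],[0,0,0,0,0,0,0.6],[0,0,-0.03,0,0,0,0.6],[0,0,-0.06,0,0,0,0.6],[0,0,-0.06,0,0,0,0.6],[0,0.03,-0.06,0,0,0,0.6]]]'
python3 - <<'E'
from h import *
s=snap('scene');cv2.imwrite('pics/sc1.png',cv2.resize(s['pixels'][200:400,220:440,::-1],None,fx=3,fy=3,interpolation=cv2.INTER_CUBIC))
E
```

```text
t: 7.6
tcp_pos: [0.4305, -0.023, 0.1105]
tool_rot: [0.685, 0.729, 0.002, 0.005]
force: [-8.8, -5.4, 34.4]
finger_gap: 0.096
gripper_force: 38.3
t: 8.3
tcp_pos: [0.4476, -0.0194, 0.274]
tool_rot: [0.685, 0.728, -0.0, -0.001]
force: [1.3, -0.7, -0.7]
finger_gap: 0.601
gripper_force: 0.0
```

View pics/sc1.png

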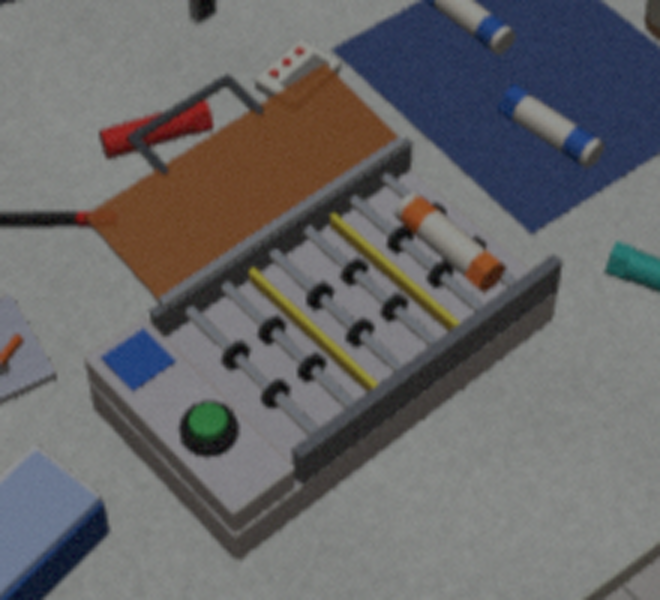

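The scene view shows the guard flat down. All lanes are visible, with the orange tube in the left lane and its cap at the far end (485,268). Both blue tubes have their cap at the robot's end. I'll move aside, turn the gripper, and re-measure from the top.

```bash
python3 -m pendant '[[[-0.05,0,0,0,0,0,0.6],[-0.05,0,0,0,0,0,0.6],[-0.05,0,0,0,0,0,0.6],[-0.05,0,0,0,0,0,0.6],[-0.05,0,0,0,0,0,0.6],[-0.05,0,0,0,0,0,0.6],[0,0,0,0,0,0.935,0.6],[0,0,0,0,0,0.935,0.6],[0,0,0,0,0,0.935,0.6],[0,0,0,0,0,0.935,0.6],[0,0,0,0,0,0.935,0.6],[0,0,0,0,0,0.935,0.6],[0,0,0,0,0,0.935,0.6],[0,0,0,0,0,0.935,0.6],[0,0,0,0,0,0.935,0.6],[0,0,0,0,0,0.935,0.6],[0,0,0,0,0,0.935,0.6],[0,0,0,0,0,0.935,0.6],[0,0,0,0,0,0.935,0.6],[0,0,0,0,0,0.935,0.6]]]'
python3 - <<'E'
from h import *
s=snap('top');cv2.imwrite('pics/mix2.png',cv2.resize(s['pixels'][130:230,268:428,::-1],None,fx=5,fy=5,interpolation=cv2.INTER_CUBIC))
go(.66,.09,.25,-1.51)
E
```

```text
t: 10.35
tcp_pos: [0.4652, -0.2598, 0.272]
tool_rot: [1.0, 0.028, 0.001, -0.0]
force: [-0.2, 0.1, 0.5]
finger_gap: 0.603
gripper_force: 0.0
tcp [ 0.4652 -0.2599  0.272 ] toolz [ 0.001  0.    -1.   ] gap 0.601 F [-0.6  0.3  0.9] t 10.4
shift mm [ 213.4 -338.8   22.4]  /800 [ 0.2668 -0.4235  0.0279] |rows>=8.0 turn z -0.007 rad (q6 0.80) fs -0.06
```

View pics/mix2.png

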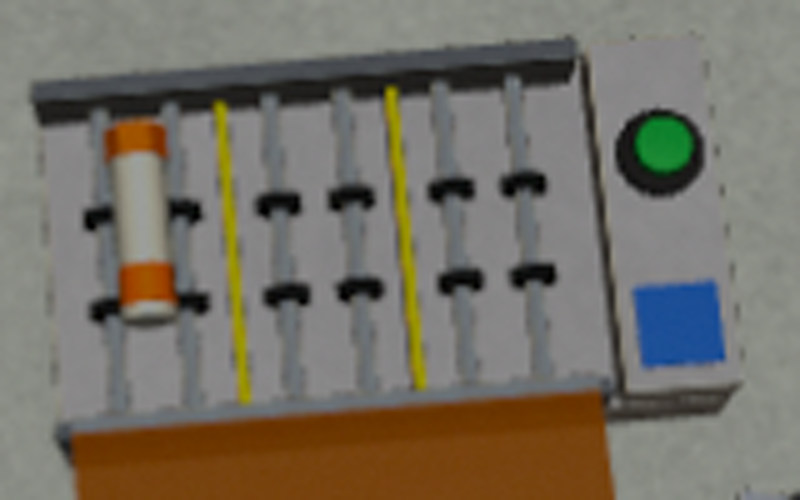

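The crop shows tyres, for example (278,203) and (533,274), ribs from (220,103) to (246,403) and from (391,88) to (420,387), and the button at (663,144). The orange tube runs from (135,120) to (148,322), with its cap at the far end.

```bash
python3 - <<'E'
from h import *
s=dict(np.load('top.npz'))
C=lambda x,y:crop2(x,y,268,130,5)
T=[(278,203,26,20),(351,197,26,-20),(451,188,26,-75),(523,183,26,-115),(287,294,-26,20),(360,289,-26,-20),(460,281,-26,-75),(533,274,-26,-115)]
for z in(60,64,68):
    mod=np.array([(x,y,z) for _,_,x,y in T])/1e3;pix=np.array([C(a,b) for a,b,_,_ in T])
    p,r=fit(s,mod,pix,[.67,0,.05]);print(z,p.round(4),(r*5).round(0).tolist())
    q=proj(s,mix2w(p,np.array([[-95,0,87],[20,0,183],[88,147,87],[88,-140,87],[88,47.5,65],[-90,47.5,65],[88,-47.5,65],[-90,-47.5,65]])/1e3)); print((((q-[268,130])+.5)*5-.5).round(0).tolist())
np.save('mix.npy',p)
for z in(.08,): print('tube far top, near end',hit(s,*C(135,120),.092),hit(s,*C(148,322),.08),hit(s,*C(135,120),.08))
P=cloud(s);u0,v0=map(int,C(115,125));u1,v1=map(int,C(180,320));q=P[v0:v1,u0:u1].reshape(-1,3);q=q[q[:,2]>.082];print(q.mean(0),np.percentile(q,[1,50,99],axis=0).round(4),len(q))
w,V=np.linalg.eigh(np.cov(q[:,:2].T));print(V[:,1])
print('btn',hit(s,*C(663,144),.09))
E
```

```text
60 [ 0.6716 -0.0056  0.0693] [[0.0, 0.0], [0.0, 0.0], [-0.0, 1.0], [0.0, 0.0], [-0.0, 0.0], [-0.0, -1.0], [0.0, -1.0], [0.0, -0.0]]
[[336.0, 403.0], [319.0, 136.0], [36.0, 99.0], [561.0, 56.0], [219.0, 97.0], [246.0, 411.0], [391.0, 83.0], [422.0, 396.0]]
64 [ 0.6704 -0.0054  0.0693] [[-0.0, 0.0], [-0.0, 0.0], [-0.0, 1.0], [0.0, -0.0], [-1.0, 1.0], [-0.0, -1.0], [0.0, -1.0], [1.0, 0.0]]
[[335.0, 405.0], [318.0, 139.0], [35.0, 101.0], [561.0, 58.0], [219.0, 100.0], [245.0, 413.0], [390.0, 85.0], [422.0, 398.0]]
68 [ 0.6692 -0.0052  0.0694] [[-0.0, -0.0], [-0.0, -0.0], [0.0, 1.0], [1.0, -0.0], [-1.0, 1.0], [-1.0, -0.0], [1.0, -1.0], [1.0, 0.0]]
[[335.0, 408.0], [318.0, 141.0], [35.0, 103.0], [561.0, 60.0], [218.0, 102.0], [245.0, 415.0], [390.0, 87.0], [421.0, 400.0]]
tube far top, near end [0.73425313 0.09279728 0.092     ] [0.6246988  0.08702919 0.08      ] [0.73853059 0.09348209 0.08      ]
[0.67815302 0.09041777 0.09132481] [[0.6274 0.074  0.0828]
 [0.6784 0.0895 0.0918]
 [0.7307 0.1057 0.0982]] 404
[-0.99812453 -0.06121622]
btn [ 0.71683309 -0.19181041  0.09      ]
```

```bash
python3 - <<'E'
from h import *
np.save('mix.npy',[.671,-.0055,.0693])
go(.668,.0895,.14,-1.5015)
E
```

```text
tcp [ 0.4652 -0.2599  0.272 ] toolz [ 0.001  0.    -1.   ] gap 0.601 F [-0.6  0.3  0.9] t 10.4
shift mm [ 221.2 -337.9  132.4]  /800 [ 0.2766 -0.4223  0.1654] |rows>=8.5 turn z -0.015 rad (q6 0.80) fs -0.13
```

```bash
python3 -m pendant '[[[0.02766,-0.04223,0.01654,0,0,0,0.6],[0.02766,-0.04223,0.01654,0,0,0,0.6],[0.02766,-0.04223,0.01654,0,0,0,0.6],[0.02766,-0.04223,0.01654,0,0,0,0.6],[0.02766,-0.04223,0.01654,0,0,0,0.6],[0.02766,-0.04223,0.01654,0,0,0,0.6],[0.02766,-0.04223,0.01654,0,0,0,0.6],[0.02766,-0.04223,0.01654,0,0,0,0.6],[0.02766,-0.04223,0.01654,0,0,0,0.6],[0.02766,-0.04223,0.01654,0,0,0,0.6],[0,0,0,0,0,-0.13,0.6],[0,0,0,0,0,0,0.6]]]'
python3 - <<'E'
from h import *
go(.668,.0895,.081,-1.5015)
E
```

```text
t: 11.6
tcp_pos: [0.6644, 0.092, 0.1389]
tool_rot: [0.999, 0.04, -0.001, -0.0]
force: [-0.1, -0.5, 0.3]
finger_gap: 0.599
gripper_force: 0.0
tcp [0.6644 0.092  0.1389] toolz [-0.001  0.    -1.   ] gap 0.599 F [-0.1 -0.5  0.3] t 11.6
shift mm [ 3.4  2.8 57.9]  /800 [0.0043 0.0035 0.0723] |rows>=1.2 turn z 0.012 rad (q6 1.46) fs 0.10
```

```bash
python3 -m pendant '[[[0.0043,0.0035,0.0223,0,0,0.1,0.6],[0,0,0.025,0,0,0,0.6],[0,0,0.025,0,0,0,0.6],[0,0,0,0,0,0,0.6],[0,0,0,0,0,0,0.1],[0,0,0,0,0,0,0.1],[0,0,0,0,0,0,0.1],[0,0,0,0,0,0,0.1],[0,0,0,0,0,0,0.1]]]' 40; python3 -m pendant '[[[0,0,-0.02,0,0,0,0.1],[0,0,-0.05,0,0,0,0.1],[0,0,-0.05,0,0,0,0.1],[0,0,0,0,0,0,0.1],[0,0,0,0,0,0,0.1]]]'
python3 - <<'E'
from h import *
go(.485,-.278,.16,-1.571-.11)
E
```

```text
t: 12.5
tcp_pos: [0.6688, 0.0884, 0.0834]
tool_rot: [0.999, 0.033, 0.001, 0.0]
force: [-0.7, 1.0, 4.1]
finger_gap: 0.334
gripper_force: 40.9
t: 13.0
tcp_pos: [0.6691, 0.088, 0.1804]
tool_rot: [0.999, 0.033, 0.002, 0.0]
force: [-0.9, -0.5, -1.7]
finger_gap: 0.336
gripper_force: 40.5
tcp [0.6691 0.088  0.1804] toolz [ 0.004 -0.001 -1.   ] gap 0.336 F [-0.9 -0.5 -1.7] t 13.0
shift mm [-207.7  353.2   19.9]  /800 [-0.2596  0.4415  0.0249] |rows>=8.2 turn z 0.175 rad (q6 1.47) fs 1.46
```

```bash
python3 -m pendant '[[[-0.026,0.0442,0,0,0,0,0.1],[-0.026,0.0442,0,0,0,0,0.1],[-0.026,0.0442,0,0,0,0,0.1],[-0.026,0.0442,0,0,0,0,0.1],[-0.026,0.0442,0,0,0,0,0.1],[-0.026,0.0442,0,0,0,0,0.1],[-0.026,0.0442,0,0,0,0,0.1],[-0.026,0.0442,0,0,0,0,0.1],[-0.026,0.0442,0,0,0,0,0.1],[-0.026,0.0442,0,0,0,0,0.1],[0,0,0,0,0,0.73,0.1],[0,0,0,0,0,0.73,0.1],[0,0,0,0,0,0,0.1]]]'
python3 - <<'E'
from h import *
go(.485,-.278,.057,-1.571-.11)
s=snap('scene');cv2.imwrite('pics/sc2.png',cv2.resize(s['pixels'][240:400,130:290,::-1],None,fx=3.7,fy=3.7,interpolation=cv2.INTER_CUBIC))
E
```

```text
t: 14.3
tcp_pos: [0.4824, -0.2779, 0.1767]
tool_rot: [0.998, -0.055, -0.001, -0.001]
force: [-0.3, -0.6, -1.1]
finger_gap: 0.34
gripper_force: 40.5
tcp [ 0.4824 -0.2779  0.1767] toolz [-0.003  0.002 -1.   ] gap 0.340 F [-0.3 -0.6 -1.1] t 14.3
shift mm [  3.   -0.  119.7]  /800 [ 0.0037 -0.      0.1497] |rows>=2.4 turn z -0.001 rad (q6 0.96) fs -0.01
```

View pics/sc2.png

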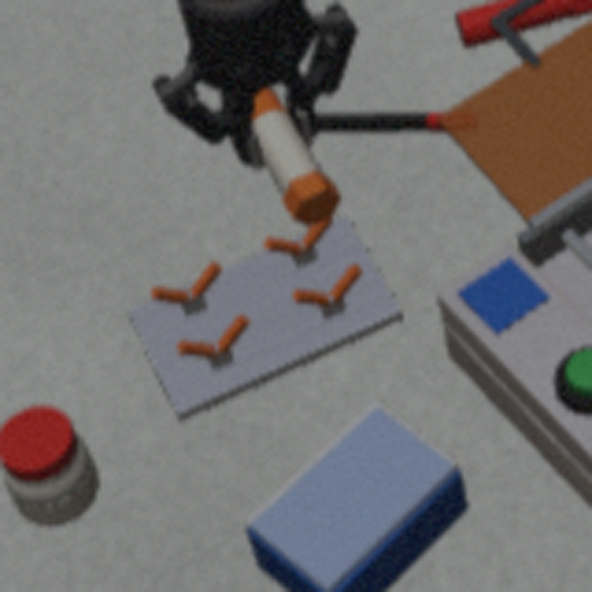

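The held tube is level, with its cap away from the robot. The V rests of the left cradle are at (305,248) and (333,298), so I'll cross-check the cradle position from this camera.

```bash
python3 - <<'E'
from h import *
s=dict(np.load('scene.npz'))
a,b,c,d=[hit(s,*crop2(*k,130,240,3.7),.0288) for k in((305,248),(333,298),(193,299),(220,350))]
print(a,b,(a+b)/2,np.degrees(np.arctan2((b-a)[1],(b-a)[0])),(c+d)/2,np.linalg.norm(b-a),np.linalg.norm((c+d-a-b)/2))
E
```

```text
[ 0.46568849 -0.27161487  0.0288    ] [ 0.5158241  -0.27776616  0.0288    ] [ 0.4907563  -0.27469052  0.0288    ] -6.994836118887998 [ 0.48098368 -0.35963048  0.0288    ] 0.05051155582427266 0.08550030463173887
```

```bash
python3 -m pendant '[[[0.007,-0.002,0.03,0,0,0,0.1],[0,0,0.04,0,0,0,0.1],[0,0,0.04,0,0,0,0.1],[0,0,0.04,0,0,0,0.1],[0,0,0,0,0,0,0.1],[0,0,0,0,0,0,0.1]]]'; python3 -m pendant '[[[0,0,0.003,0,0,0,0.1],[0,0,0.001,0,0,0,0.1],[0,0,0,0,0,0,0.1]]]'
```

```text
t: 14.95
tcp_pos: [0.4891, -0.2764, 0.0577]
tool_rot: [0.999, -0.054, -0.001, -0.001]
force: [-0.4, 1.0, 0.3]
finger_gap: 0.336
gripper_force: 41.5
t: 15.25
tcp_pos: [0.4898, -0.2773, 0.0559]
tool_rot: [0.998, -0.055, 0.001, 0.0]
force: [0.0, -0.3, 0.1]
finger_gap: 0.334
gripper_force: 41.5
```

```bash
python3 -m pendant '[[[0,0,0.002,0,0,0,0.1],[0,0,0.002,0,0,0,0.1],[0,0,0,0,0,0,0.1]]]'
```

```text
t: 15.55
tcp_pos: [0.4899, -0.277, 0.0534]
tool_rot: [0.998, -0.055, 0.001, 0.0]
force: [-0.9, 1.8, 10.3]
finger_gap: 0.335
gripper_force: 42.5
```

Contact at the expected height. I'll release, lift, and look.

```bash
python3 -m pendant '[[[0,0,0,0,0,0,0.6],[0,0,0,0,0,0,0.6],[0,0,0,0,0,0,0.6],[0,0,-0.03,0,0,0,0.6],[0,0,-0.05,0,0,0,0.6],[0,0,-0.05,0,0,0,0.6],[0,0,-0.05,0,0,0,0.6],[0,0,-0.05,0,0,0,0.6],[-0.04,-0.045,0,0,0,0,0.6],[0,-0.0625,0,0,0,0,0.6],[0,-0.0625,0,0,0,0,0.6],[0,-0.0625,0,0,0,0,0.6],[0,-0.0625,0,0,0,0,0.6]]]'
python3 - <<'E'
from h import *
s=snap('top');P=cloud(s);im=s['pixels'][...,::-1]
a=cv2.resize(im[215:285,400:490],None,fx=4.4,fy=4.4,interpolation=cv2.INTER_CUBIC)
b=cv2.resize(im[180:300,160:270],None,fx=3.6,fy=3.6,interpolation=cv2.INTER_CUBIC)
o=np.zeros((max(a.shape[0],b.shape[0]),a.shape[1]+b.shape[1],3),np.uint8);o[:a.shape[0],:a.shape[1]]=a;o[:b.shape[0],a.shape[1]:]=b
cv2.imwrite('pics/c3.png',o);print(a.shape)
go(.59,.29,.2,-1.571+.163)
E
```

```text
t: 16.85
tcp_pos: [0.4833, -0.0373, 0.2357]
tool_rot: [0.998, -0.055, 0.0, 0.0]
force: [1.3, -0.1, 0.7]
finger_gap: 0.601
gripper_force: 0.0
(308, 396, 3)
tcp [ 0.4823 -0.0297  0.2355] toolz [-0.001  0.006 -1.   ] gap 0.596 F [ 0.1  3.8 -0.3] t 16.9
shift mm [  73.3 -329.1   37.3]  /800 [ 0.0916 -0.4114  0.0467] |rows>=6.8 turn z -0.269 rad (q6 1.38) fs -2.24
```

View pics/c3.png

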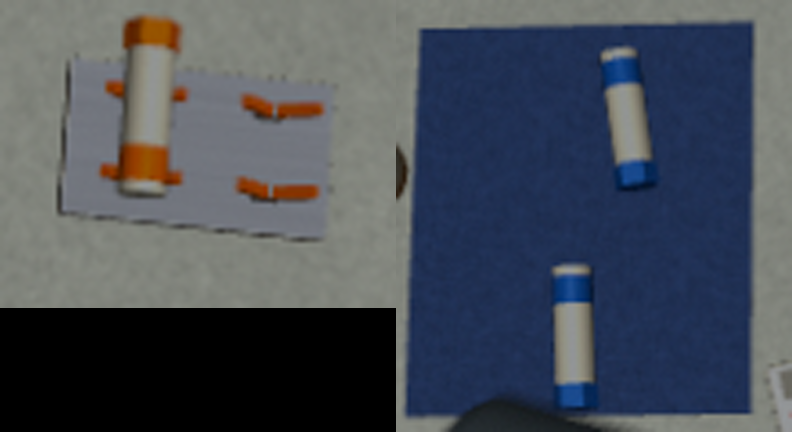

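The orange tube lies in the left cradle, spanning (153,18) to (143,193) in the left half. Tube A runs (618,50) to (637,186) and tube B (571,266) to (576,407), both with the cap at the near end.

```bash
python3 - <<'E'
from h import *
s=dict(np.load('top.npz'))
A=lambda x,y,z:hit(s,*crop2(x,y,400,215,4.4),z); B=lambda x,y,z:hit(s,*crop2(x-396,y,160,180,3.6),z)
n,f=A(143,193,.04),A(153,18,.06);print('done',n,f,(n+f)/2,np.linalg.norm(n-f),n+(f-n)*45/108)
for nm,far,near in(('A',(618,48),(637,187)),('B',(571,264),(576,408))):
    f,n=B(*far,.025),B(*near,.008);d=(f-n)[:2];print(nm,n,f,np.linalg.norm(d),'yaw',np.arctan2(d[1],d[0]),'origin',(f+(n-f)*45/108)[:2])
st=monitor.sense();print(st['q'].round(2))
E
```

```text
done [ 0.45003712 -0.27395642  0.04      ] [ 0.55547534 -0.28163308  0.06      ] [ 0.50275623 -0.27779475  0.05      ] 0.10759251332300206 [ 0.49396971 -0.27715503  0.04833333]
A [0.53924151 0.28940048 0.008     ] [0.64658326 0.30326026 0.025     ] 0.10823282858103578 yaw 0.12840787278436142 origin [0.60185753 0.29748535]
B [0.36845359 0.33364907 0.008     ] [0.4770505  0.33586305 0.025     ] 0.10861947504899891 yaw 0.020384327384627202 origin [0.43180179 0.33494056]
[-0.3   0.35  1.79  0.01  1.    1.38]
```

```bash
python3 - <<'E'
from h import *
go(.601,.2965,.12,-1.431)
E
```

```text
tcp [ 0.4823 -0.0297  0.2355] toolz [-0.001  0.006 -1.   ] gap 0.596 F [ 0.1  3.8 -0.3] t 16.9
shift mm [  83.7 -336.3  117.3]  /800 [ 0.1047 -0.4203  0.1467] |rows>=7.3 turn z -0.246 rad (q6 1.38) fs -2.05
```

```bash
python3 -m pendant '[[[0.0105,-0.042,0.0147,0,0,0,0.6],[0.0105,-0.042,0.0147,0,0,0,0.6],[0.0105,-0.042,0.0147,0,0,0,0.6],[0.0105,-0.042,0.0147,0,0,0,0.6],[0.0105,-0.042,0.0147,0,0,0,0.6],[0.0105,-0.042,0.0147,0,0,0,0.6],[0.0105,-0.042,0.0147,0,0,0,0.6],[0.0105,-0.042,0.0147,0,0,0,0.6],[0.0105,-0.042,0.0147,0,0,0,0.6],[0.0105,-0.042,0.0147,0,0,0,0.6],[0,0,0,0,0,-0.7,0.6],[0,0,0,0,0,-0.7,0.6],[0,0,0,0,0,-0.65,0.6],[0,0,0,0,0,0,0.6],[0,0,0,0,0,0,0.6]]]'
python3 - <<'E'
from h import *
s=snap('top');im=s['pixels'][...,::-1];cv2.imwrite('pics/a4.png',cv2.resize(im[180:300,160:270],None,fx=4.5,fy=4.5,interpolation=cv2.INTER_CUBIC))
go(.601,.2965,.02,-1.431)
P=cloud(s);p=P[180:297,165:260].reshape(-1,3);q=p[(p[:,2]>.02)&(p[:,2]<.036)]
for c in ((.6,.296),(.432,.335)):
    w=q[np.hypot(q[:,0]-c[0],q[:,1]-c[1])<.08];print(len(w),w.mean(0))
E
```

```text
t: 18.4
tcp_pos: [0.6039, 0.2855, 0.1177]
tool_rot: [0.998, 0.067, -0.0, 0.0]
force: [-0.2, 0.4, -0.9]
finger_gap: 0.599
gripper_force: 0.0
tcp [0.6039 0.2855 0.1178] toolz [-0. -0. -1.] gap 0.602 F [0.4 0.1 0.5] t 18.4
shift mm [ -1.4 -11.3  97.8]  /800 [-0.0017 -0.0142  0.1223] |rows>=2.0 turn z -0.005 rad (q6 1.71) fs -0.05
85 [0.55410611 0.28433751 0.02755398]
0 [nan nan nan]<stdin>:6: RuntimeWarning: Mean of empty slice.
  ret = um.true_divide(
```

```bash
python3 -m pendant '[[[-0.0017,-0.0142,0.02,0,0,0,0.6],[0,0,0.0323,0,0,0,0.6],[0,0,0.035,0,0,0,0.6],[0,0,0.035,0,0,0,0.6],[0,0,0,0,0,0,0.6],[0,0,0,0,0,0,0.1],[0,0,0,0,0,0,0.1],[0,0,0,0,0,0,0.1],[0,0,0,0,0,0,0.1],[0,0,0,0,0,0,0.1]]]'; python3 -m pendant '[[[0,0,-0.03,0,0,0,0.1],[0,0,-0.05,0,0,0,0.1],[0,0,-0.06,0,0,0,0.1],[0,0,-0.06,0,0,0,0.1],[0,0,0,0,0,0,0.1],[0,0,0,0,0,0,0.1]]]'
python3 - <<'E'
from h import *
s=snap('scene');im=s['pixels'][...,::-1];cv2.imwrite('pics/a5.png',cv2.resize(im[180:300,320:470],None,fx=5,fy=5,interpolation=cv2.INTER_CUBIC))
go(.6644,.0893,.13,-1.5015)
E
```

```text
t: 19.45
tcp_pos: [0.6015, 0.297, 0.0212]
tool_rot: [0.998, 0.068, 0.001, -0.0]
force: [-0.3, 0.2, -0.8]
finger_gap: 0.333
gripper_force: 40.2
t: 20.05
tcp_pos: [0.6018, 0.2971, 0.1825]
tool_rot: [0.998, 0.068, 0.002, -0.0]
force: [-0.9, 0.1, -0.5]
finger_gap: 0.331
gripper_force: 40.3
tcp [0.6005 0.2967 0.1804] toolz [-0. -0. -1.] gap 0.332 F [-1.5  0.4 -1.4] t 20.1
shift mm [ 35.3 214.1  50.4]  /800 [0.0441 0.2676 0.063 ] |rows>=4.5 turn z 0.067 rad (q6 1.73) fs 0.56
```

View pics/a5.png

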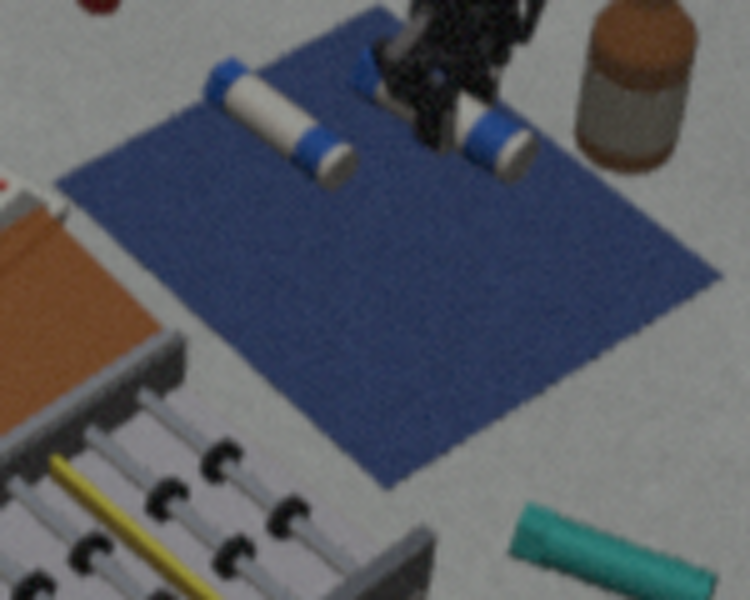

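Tube A is held level, with its far end face at (517,157) in the crop. Tube B is unmoved at (280,125). I'll check the offset in the grip.

```bash
python3 - <<'E'
from h import *
s=dict(np.load('scene.npz'));e=hit(s,*crop2(517,157,320,180,5),.1745);print('far end centre',e)
M=R.from_quat(monitor.sense()['tool_rot']).as_matrix();print('along tool x of far end rel tcp',M.T@(e-monitor.sense()['tcp_pos']))
print(mix2w([.671,-.0055,.0693],[[0,-.095,.08],[0,0,.08],[0,.095,.08]]))
E
```

```text
far end centre [0.64252225 0.30545313 0.1745    ]
along tool x of far end rel tcp [ 0.04285151 -0.00301569  0.00586896]
[[ 0.67757823 -0.10027197  0.08      ]
 [ 0.671      -0.0055      0.08      ]
 [ 0.66442177  0.08927197  0.08      ]]
```

```bash
python3 -m pendant '[[[0.0065,0.0446,0.008,0,0,0,0.1],[0.0065,0.0446,0.008,0,0,0,0.1],[0.0065,0.0446,0.008,0,0,0,0.1],[0.0065,0.0446,0.008,0,0,0,0.1],[0.0065,0.0446,0.008,0,0,0,0.1],[0.013,0.0446,0.023,0,0,0,0.1],[0,0,0,0,0,0.56,0.1],[0,0,0,0,0,0,0.1],[0,0,0,0,0,0,0.1],[0,0,0,0,0,0,0.1]]]'
python3 - <<'E'
from h import *
go(.6655,.0893,.092,-1.5015)
E
```

```text
t: 21.1
tcp_pos: [0.6654, 0.0907, 0.1292]
tool_rot: [0.999, 0.035, -0.001, -0.0]
force: [-0.2, 0.4, -1.3]
finger_gap: 0.332
gripper_force: 40.4
tcp [0.6654 0.0907 0.1292] toolz [-0.001  0.    -1.   ] gap 0.332 F [-0.2  0.4 -1.3] t 21.1
shift mm [ 0.   1.4 37.2]  /800 [0.0001 0.0017 0.0465] |rows>=0.7 turn z 0.002 rad (q6 1.47) fs 0.01
```

```bash
python3 -m pendant '[[[0,0.0017,0.0233,0,0,0,0.1],[0,0,0.0233,0,0,0,0.1],[0,0,0.005,0,0,0,0.1],[0,0,0.002,0,0,0,0.1],[0,0,0,0,0,0,0.1],[0,0,0,0,0,0,0.1]]]'
```

```text
t: 21.7
tcp_pos: [0.667, 0.0886, 0.088]
tool_rot: [0.999, 0.035, 0.001, 0.0]
force: [0.5, 0.7, -1.3]
finger_gap: 0.331
gripper_force: 40.5
```

```bash
python3 -m pendant '[[[-0.0018,0,0.0015,0,0,0,0.1],[0,0,0.001,0,0,0,0.1],[0,0,0,0,0,0,0.1],[0,0,0,0,0,0,0.1]]]'
```

```text
t: 22.1
tcp_pos: [0.6654, 0.0884, 0.0861]
tool_rot: [0.999, 0.034, 0.001, -0.0]
force: [-0.3, 1.2, 5.2]
finger_gap: 0.336
gripper_force: 40.9
```

```bash
python3 -m pendant '[[[0,0,0,0,0,0,0.55],[0,0,0,0,0,0,0.55],[0,0,0,0,0,0,0.55],[0,0,-0.02,0,0,0,0.55],[0,0,-0.05,0,0,0,0.55],[0,0,-0.05,0,0,0,0.55],[0,0,-0.05,0,0,0,0.55],[-0.03,0.04,0,0,0,0,0.6],[-0.05,0.03,0,0,0,0,0.6],[-0.05,0.03,0,0,0,0,0.6],[-0.05,0.03,0,0,0,0,0.6],[-0.03,0.04,0,0,0,0,0.6],[0,0.04,0,0,0,0,0.6],[0,0.05,0,0,0,0,0.6],[0,0.05,0,0,0,0,0.6],[0,0.05,0,0,0,0,0.6]]]'
python3 - <<'E'
from h import *
s=snap('top');im=s['pixels'][...,::-1]
a=cv2.resize(im[135:225,268:368],None,fx=4.4,fy=4.4,interpolation=cv2.INTER_CUBIC)
b=cv2.resize(im[230:300,180:260],None,fx=4.4,fy=4.4,interpolation=cv2.INTER_CUBIC)
o=np.zeros((396,792,3),np.uint8);o[:396,:440]=a;o[:308,440:]=b
cv2.imwrite('pics/c6.png',o);go(.4318,.335,.12,-1.551)
E
```

```text
t: 23.7
tcp_pos: [0.517, -0.2124, 0.2223]
tool_rot: [0.999, 0.034, 0.001, 0.0]
force: [0.0, -0.5, -0.6]
finger_gap: 0.6
gripper_force: 0.0
tcp [ 0.5189 -0.2196  0.2227] toolz [ 0.005 -0.008 -1.   ] gap 0.597 F [ 2.2 -4.1  0.1] t 23.8
shift mm [ -51.  -559.9   97.7]  /800 [-0.0637 -0.6999  0.1222] |rows>=11.4 turn z 0.046 rad (q6 0.91) fs 0.38
```

View pics/c6.png

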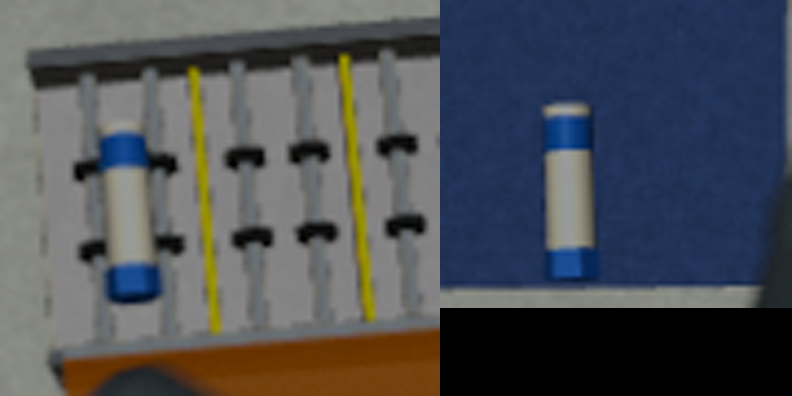

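Tube A lies between the left lane's rollers, from (121,125) to (135,300). Tube B is still on the pad, from (567,103) to (571,280).

```bash
python3 - <<'E'
from h import *
s=dict(np.load('top.npz'))
A=lambda x,y,z:hit(s,*crop2(x,y,268,135,4.4),z); B=lambda x,y,z:hit(s,*crop2(x-440,y,180,230,4.4),z)
f,n=A(121,123,.093),A(135,302,.068);print('A',f,n,np.linalg.norm((f-n)[:2]),'o',f+(n-f)*45/108)
f,n=B(567,101,.025),B(571,281,.008);d=(f-n)[:2];print('B',f,n,np.linalg.norm(d),np.arctan2(d[1],d[0]),'o',f+(n-f)*45/108)
print('lane dir check',.0693, np.arctan2(*(A(121,123,.093)-A(135,302,.068))[[1,0]]))
E
```

```text
A [0.70851671 0.09146463 0.093     ] [0.60215747 0.08486055 0.068     ] 0.1065640760934778 o [0.66420036 0.08871293 0.08258333]
B [0.47816329 0.33525608 0.025     ] [0.3670752  0.33432608 0.008     ] 0.11109198340630187 0.008371506252785056 o [0.43187659 0.33486858 0.01791667]
lane dir check 0.0693 0.0620126769121288
```

```bash
python3 -m pendant '[[[-0.00455,-0.05,0,0,0,0,0.6],[-0.00455,-0.05,0,0,0,0,0.6],[-0.00455,-0.05,0,0,0,0,0.6],[-0.00455,-0.05,0,0,0,0,0.6],[-0.00455,-0.05,0,0,0,0,0.6],[-0.00455,-0.05,0,0,0,0,0.6],[-0.00455,-0.05,0,0,0,0,0.6],[-0.00455,-0.05,0,0,0,0,0.6],[-0.00455,-0.05,0,0,0,0,0.6],[-0.00455,-0.05,0,0,0,0,0.6],[-0.00455,-0.05,0,0,0,0,0.6],[-0.00455,-0.05,0,0,0,0,0.6],[-0.00455,-0.05,0,0,0,0,0.6],[-0.00455,-0.05,0,0,0,0.38,0.6],[0,0,0.04,0,0,0,0.6],[0,0,0.04,0,0,0,0.6],[0,0,0.04,0,0,0,0.6],[0,0,0,0,0,0,0.6],[0,0,0,0,0,0,0.6]]]'
python3 - <<'E'
from h import *
s=snap('scene');P=cloud(s);im=s['pixels']
p=P[185:235,345:430].reshape(-1,3);m=(p[:,2]>.02)&(p[:,2]<.04)&(p[:,1]>.28);print(m.sum(),p[m].min(0),p[m].max(0),np.median(p[m],0))
go(.432,.335,.02,-1.555)
E
```

```text
t: 25.65
tcp_pos: [0.4278, 0.3447, 0.1256]
tool_rot: [1.0, 0.012, -0.0, 0.0]
force: [0.1, 0.2, -0.4]
finger_gap: 0.6
gripper_force: 0.0
241 [0.36794585 0.31434478 0.02001403] [0.4840377  0.3490782  0.03749537] [0.42807919 0.32907938 0.02740324]
tcp [0.4286 0.345  0.1265] toolz [ 0.002  0.001 -1.   ] gap 0.601 F [-0.3  0.3  0.7] t 25.7
shift mm [  2.9  10.2 106.5]  /800 [0.0037 0.0127 0.1331] |rows>=2.1 turn z 0.007 rad (q6 2.02) fs 0.06
```

```bash
python3 -m pendant '[[[0.0037,0.0127,0.03,0,0,0.06,0.6],[0,0,0.0331,0,0,0,0.6],[0,0,0.035,0,0,0,0.6],[0,0,0.035,0,0,0,0.6],[0,0,0,0,0,0,0.6],[0,0,0,0,0,0,0.1],[0,0,0,0,0,0,0.1],[0,0,0,0,0,0,0.1],[0,0,0,0,0,0,0.1],[0,0,0,0,0,0,0.1]]]'; python3 -m pendant '[[[0,0,-0.03,0,0,0,0.1],[0,0,-0.05,0,0,0,0.1],[0,0,-0.06,0,0,0,0.1],[0,0,-0.06,0,0,0,0.1],[0,0,0,0,0,0,0.1],[0,0,0,0,0,0,0.1]]]'
python3 - <<'E'
from h import *
go(.672,-.0055,.18,-1.5015)
E
```

```text
t: 26.7
tcp_pos: [0.4324, 0.3352, 0.0207]
tool_rot: [1.0, 0.008, 0.002, -0.001]
force: [-0.1, 0.4, 7.7]
finger_gap: 0.332
gripper_force: 39.5
t: 27.3
tcp_pos: [0.4314, 0.3348, 0.1805]
tool_rot: [1.0, 0.008, 0.002, -0.001]
force: [-0.1, 0.2, -0.3]
finger_gap: 0.333
gripper_force: 39.3
tcp [0.4314 0.3348 0.1805] toolz [ 0.004  0.002 -1.   ] gap 0.333 F [-0.1  0.2 -0.3] t 27.3
shift mm [235.1 344.1   0.8]  /800 [0.2939 0.4302 0.001 ] |rows>=8.3 turn z -0.053 rad (q6 2.01) fs -0.44
```

```bash
python3 -m pendant '[[[0.0294,0.043,0,0,0,0,0.1],[0.0294,0.043,0,0,0,0,0.1],[0.0294,0.043,0,0,0,0,0.1],[0.0294,0.043,0,0,0,0,0.1],[0.0294,0.043,0,0,0,0,0.1],[0.0294,0.043,0,0,0,0,0.1],[0.0294,0.043,0,0,0,0,0.1],[0.0294,0.043,0,0,0,0,0.1],[0.0294,0.043,0,0,0,0,0.1],[0.0294,0.043,0,0,0,0,0.1],[0,0,0,0,0,-0.44,0.1],[0,0,0,0,0,0,0.1],[0,0,0,0,0,0,0.1]]]'
python3 - <<'E'
from h import *
s=snap('scene');im=s['pixels'][...,::-1];cv2.imwrite('pics/b7.png',cv2.resize(im[210:350,260:430],None,fx=4.2,fy=4.2,interpolation=cv2.INTER_CUBIC))
go(.672,-.0055,.092,-1.5015)
E
```

```text
t: 28.6
tcp_pos: [0.6698, -0.0052, 0.1764]
tool_rot: [0.999, 0.034, -0.002, -0.001]
force: [0.5, 0.1, -0.5]
finger_gap: 0.336
gripper_force: 39.4
tcp [ 0.67   -0.0048  0.1769] toolz [-0.004  0.001 -1.   ] gap 0.334 F [ 0.1  0.3 -0.6] t 28.6
shift mm [ 2.3  0.9 84.9]  /800 [0.0028 0.0012 0.1061] |rows>=1.7 turn z -0.001 rad (q6 1.33) fs -0.01
```

View pics/b7.png

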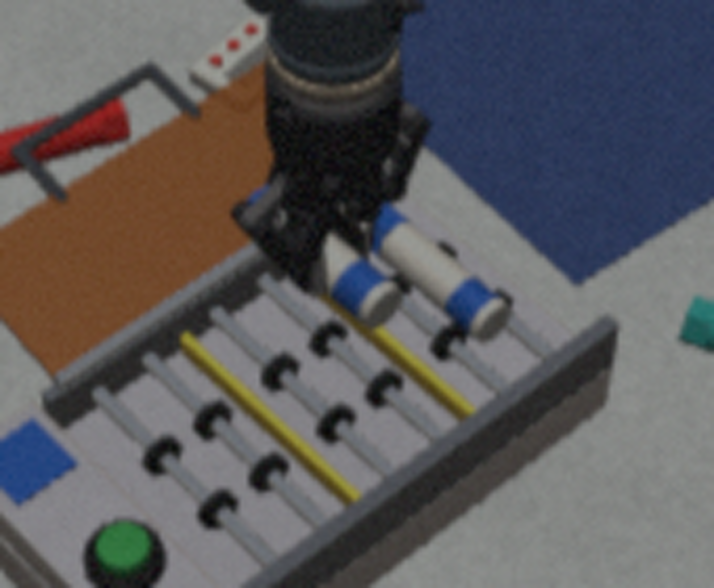

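Tube B is held level above the middle lane, with its far end face at (381,302). I'll check its offset along the grip.

```bash
python3 - <<'E'
from h import *
s=dict(np.load('scene.npz'));st=monitor.sense();e=hit(s,*crop2(381,302,260,210,4.2),st['tcp_pos'][2]-.006)
M=R.from_quat(st['tool_rot']).as_matrix();print('rel tcp',M.T@(e-st['tcp_pos']))
E
python3 -m pendant '[[[0.0028,0.0012,0.035,0,0,0,0.1],[0,0,0.035,0,0,0,0.1],[0,0,0.0361,0,0,0,0.1],[0,0,0.005,0,0,0,0.1],[0,0,0,0,0,0,0.1],[0,0,0,0,0,0,0.1]]]'
```

```text
rel tcp [ 0.04059222 -0.001815    0.00585322]
t: 29.25
tcp_pos: [0.6744, -0.006, 0.0908]
tool_rot: [0.999, 0.035, 0.001, 0.0]
force: [1.5, -0.5, -1.4]
finger_gap: 0.335
gripper_force: 39.4
```

```bash
python3 -m pendant '[[[0,0,0.003,0,0,0,0.1],[0,0,0.0025,0,0,0,0.1],[0,0,0.001,0,0,0,0.1],[0,0,0,0,0,0,0.1],[0,0,0,0,0,0,0.1]]]'
```

```text
t: 29.75
tcp_pos: [0.6747, -0.0064, 0.0862]
tool_rot: [0.999, 0.034, 0.001, -0.0]
force: [-0.1, 0.7, 4.8]
finger_gap: 0.333
gripper_force: 40.1
```

```bash
python3 -m pendant '[[[0,0,0,0,0,0,0.55],[0,0,0,0,0,0,0.55],[0,0,0,0,0,0,0.55],[0,0,-0.02,0,0,0,0.55],[0,0,-0.05,0,0,0,0.55],[0,0,-0.05,0,0,0,0.55],[0,0,-0.05,0,0,0,0.55],[-0.03,0.04,0,0,0,0,0.6],[-0.05,0.04,0,0,0,0,0.6],[-0.05,0.04,0,0,0,0,0.6],[-0.05,0.04,0,0,0,0,0.6],[-0.05,0.04,0,0,0,0,0.6],[-0.05,0.04,0,0,0,0,0.6],[0,0.04,0,0,0,0,0.6],[0,0.02,0,0,0,0,0.6]]]'
python3 -m pendant '[[[0,0,0,0,0,-0.935,0.6],[0,0,0,0,0,-0.935,0.6],[0,0,0,0,0,-0.935,0.6],[0,0,0,0,0,-0.935,0.6],[0,0,0,0,0,-0.935,0.6],[0,0,0,0,0,-0.935,0.6],[0,0,0,0,0,-0.935,0.6],[0,0,0,0,0,-0.935,0.6],[0,0,0,0,0,-0.935,0.6],[0,0,0,0,0,-0.935,0.6],[0,0,0,0,0,-0.935,0.6],[0,0,0,0,0,-0.935,0.6],[0,0,0,0,0,-0.935,0.6],[0,0,0,0,0,-0.935,0.6]]]'
python3 - <<'E'
from h import *
s=snap('top');im=s['pixels'][...,::-1]
cv2.imwrite('pics/c8.png',cv2.resize(im[130:285,268:428],None,fx=3.8,fy=3.8,interpolation=cv2.INTER_CUBIC));go(.4295,-.0223,.2,.0693)
E
```

```text
t: 31.25
tcp_pos: [0.4711, -0.2602, 0.2219]
tool_rot: [0.999, 0.033, 0.001, 0.001]
force: [0.0, -0.5, 1.1]
finger_gap: 0.601
gripper_force: 0.0
t: 32.65
tcp_pos: [0.4725, -0.2568, 0.2211]
tool_rot: [0.68, 0.733, 0.0, 0.001]
force: [0.4, 0.0, 0.6]
finger_gap: 0.597
gripper_force: 0.0
tcp [ 0.4725 -0.2569  0.2211] toolz [ 0.001 -0.001 -1.   ] gap 0.605 F [ 0.8 -0.6 -0. ] t 32.7
shift mm [237.2 -24.7  20.9]  /800 [ 0.2965 -0.0309  0.0261] |rows>=4.8 turn z 0.008 rad (q6 -0.78) fs 0.07
```

View pics/c8.png

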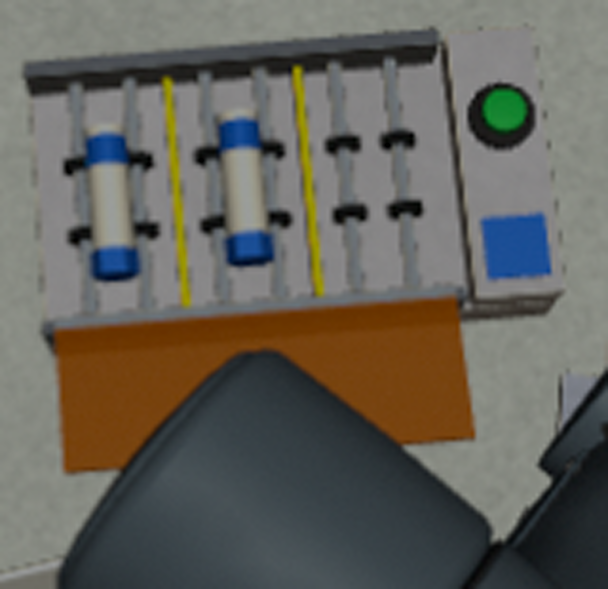

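Both blue tubes sit in their lanes, A from (105,125) to (117,280) and B from (238,110) to (250,266). I'll verify they are centred.

```bash
python3 - <<'E'
from h import *
s=dict(np.load('top.npz'))
A=lambda x,y,z:hit(s,*crop2(x,y,268,130,3.8),z)
for f,n in(((105,124),(117,281)),((238,109),(250,267))):
    f,n=A(*f,.093),A(*n,.068);print(f,n,np.linalg.norm((f-n)[:2]),'o',f+(n-f)*45/108)
P=cloud(s)
for (a,b,c,d) in((90,115,132,285),(220,100,265,272)):
    u0,v0=map(int,A and crop2(a,b,268,130,3.8));u1,v1=map(int,crop2(c,d,268,130,3.8));q=P[v0:v1,u0:u1].reshape(-1,3);q=q[q[:,2]>.084]
    w,V=np.linalg.eigh(np.cov(q[:,:2].T));v=V[:,1]*np.sign(V[0,1]);i=np.polyfit((q[:,:2]-q.mean(0)[:2])@v,q[:,2],1);print(q.mean(0),v,'slope',i[0],np.percentile(q[:,0],[2,98]))
E
```

```text
[0.70936749 0.09105916 0.093     ] [0.60124128 0.08452852 0.068     ] 0.10832324941933252 o [0.6643149  0.08833806 0.08258333]
[ 0.71876709 -0.0030602   0.093     ] [ 0.60982315 -0.00976811  0.068     ] 0.10915025815350819 o [ 0.67337378 -0.00585516  0.08258333]
[0.65248874 0.08903815 0.09853272] [0.99493697 0.10050092] slope -1.4504872811178466 [0.60272175 0.70682101]
[ 0.66165006 -0.0039391   0.10161833] [ 0.99981294 -0.01934103] slope -1.8107425731212163 [0.61216956 0.71581643]
```

```bash
python3 -m pendant '[[[0.0424,-0.0043,0,0,0,0,0.6],[0.0424,-0.0043,0,0,0,0,0.6],[0.0424,-0.0043,0,0,0,0,0.6],[0.0424,-0.0043,0,0,0,0,0.6],[0.0424,-0.0043,0,0,0,0,0.6],[0.0424,-0.0043,0,0,0,0,0.6],[0.0424,-0.0043,0,0,0,0,0.6],[0,0,0,0,0,0.07,0.6],[0,0,0.05,0,0,0,0.6],[0,0,0,0,0,0,0.6],[0,0,0,0,0,0,0.6]]]'
python3 - <<'E'
from h import *
go(.4305,-.0225,.115,.0693)
a=np.linspace(2.27,0,29);x=150*np.sin(.873-a);z=150*np.cos(.873-a)
d=np.diff(np.c_[x,-z],axis=0)/800
print(d.round(4).tolist())
E
```

```text
t: 33.8
tcp_pos: [0.4313, -0.0222, 0.1805]
tool_rot: [0.686, 0.728, -0.0, -0.001]
force: [0.4, 0.2, 1.1]
finger_gap: 0.602
gripper_force: 0.0
tcp [ 0.4313 -0.0222  0.1805] toolz [-0.001  0.    -1.   ] gap 0.602 F [0.4 0.2 1.1] t 33.8
shift mm [-0.2 -0.7 65.5]  /800 [-0.0003 -0.0009  0.0818] |rows>=1.3 turn z -0.010 rad (q6 -0.37) fs -0.08
[[0.0032, -0.0148], [0.0044, -0.0145], [0.0056, -0.0141], [0.0067, -0.0136], [0.0078, -0.013], [0.0088, -0.0124], [0.0098, -0.0116], [0.0107, -0.0108], [0.0115, -0.0099], [0.0123, -0.0089], [0.013, -0.0079], [0.0136, -0.0068], [0.0141, -0.0057], [0.0145, -0.0045], [0.0148, -0.0033], [0.015, -0.0021], [0.0152, -0.0009], [0.0152, 0.0003], [0.0151, 0.0016], [0.0149, 0.0028], [0.0147, 0.004], [0.0143, 0.0052], [0.0138, 0.0063], [0.0133, 0.0074], [0.0126, 0.0084], [0.0119, 0.0094], [0.0111, 0.0104], [0.0102, 0.0112]]
```

```bash
python3 -m pendant '[[[0,-0.0009,0.0268,0,0,0,0.6],[0,0,0.0275,0,0,0,0.6],[0,0,0.0275,0,0,0,0.6],[0,0,0,0,0,0,0.6],[0,0,0,0,0,0,0],[0,0,0,0,0,0,0],[0,0,0,0,0,0,0],[0,0,0,0,0,0,0],[0,0,0,0,0,0,0],[0,0,0,0,0,0,0]]]' 40; python3 -m pendant '[[[0,0.0032,-0.0148,0,0,0,0],[0,0.0044,-0.0145,0,0,0,0],[0,0.0056,-0.0141,0,0,0,0],[0,0.0067,-0.0136,0,0,0,0],[0,0.0078,-0.013,0,0,0,0],[0,0.0088,-0.0124,0,0,0,0],[0,0.0098,-0.0116,0,0,0,0],[0,0.0107,-0.0108,0,0,0,0],[0,0.0115,-0.0099,0,0,0,0],[0,0.0123,-0.0089,0,0,0,0],[0,0,0,0,0,0,0]]]'
```

```text
t: 34.8
tcp_pos: [0.4304, -0.0225, 0.1163]
tool_rot: [0.685, 0.728, -0.0, 0.001]
force: [-2.4, -2.3, 6.6]
finger_gap: 0.096
gripper_force: 39.1
t: 35.9
tcp_pos: [0.4907, -0.0183, 0.2155]
tool_rot: [0.685, 0.729, -0.004, -0.003]
force: [-10.8, -2.6, 14.3]
finger_gap: 0.09
gripper_force: 39.9
```

```bash
python3 -m pendant '[[[0,0.013,-0.0079,0,0,0,0],[0,0.0136,-0.0068,0,0,0,0],[0,0.0141,-0.0057,0,0,0,0],[0,0.0145,-0.0045,0,0,0,0],[0,0.0148,-0.0033,0,0,0,0],[0,0.015,-0.0021,0,0,0,0],[0,0.0152,-0.0009,0,0,0,0],[0,0.0152,0.0003,0,0,0,0],[0,0.0151,0.0016,0,0,0,0],[0,0,0,0,0,0,0]]]';  python3 -m pendant '[[[0,0.0149,0.0028,0,0,0,0],[0,0.0147,0.004,0,0,0,0],[0,0.0143,0.0052,0,0,0,0],[0,0.0138,0.0063,0,0,0,0],[0,0.0133,0.0074,0,0,0,0],[0,0,0,0,0,0,0]]]'
```

```text
t: 36.9
tcp_pos: [0.6, -0.0108, 0.2391]
tool_rot: [0.685, 0.728, 0.001, 0.0]
force: [0.3, 3.1, 5.1]
finger_gap: 0.097
gripper_force: 42.4
t: 37.5
tcp_pos: [0.6576, -0.0069, 0.2154]
tool_rot: [0.685, 0.728, 0.001, -0.0]
force: [2.1, 5.8, -1.3]
finger_gap: 0.094
gripper_force: 44.1
```

```bash
python3 -m pendant '[[[0,0.0126,0.0084,0,0,0,0],[0,0.0119,0.0094,0,0,0,0],[0,0.0111,0.0104,0,0,0,0],[0,0.0102,0.0112,0,0,0,0],[0,0.002,0.002,0,0,0,0],[0,0,0,0,0,0,0]]]';  python3 -m pendant '[[[0,0.003,0.003,0,0,0,0],[0,0.001,0.002,0,0,0,0],[0,0,0,0,0,0,0]]]'
```

```text
t: 38.1
tcp_pos: [0.6927, -0.0051, 0.1845]
tool_rot: [0.685, 0.728, -0.001, -0.002]
force: [-7.8, 4.9, 11.8]
finger_gap: 0.097
gripper_force: 45.5
t: 38.4
tcp_pos: [0.6929, -0.005, 0.1842]
tool_rot: [0.685, 0.729, -0.003, -0.004]
force: [-18.3, 3.7, 27.7]
finger_gap: 0.095
gripper_force: 47.3
```

```bash
python3 -m pendant '[[[0,0,-0.003,0,0,0,0.6],[0,0,0,0,0,0,0.6],[0,0,0,0,0,0,0.6],[0,0,0,0,0,0,0.6],[0,0,-0.03,0,0,0,0.6],[0,0,-0.06,0,0,0,0.6],[0,0,0,0,0,0,0],[0,0,0,0,0,0,0]]]'
python3 - <<'E'
from h import *
s=snap('scene');im=s['pixels'][...,::-1];cv2.imwrite('pics/d9.png',cv2.resize(im[200:400,220:440],None,fx=3,fy=3,interpolation=cv2.INTER_CUBIC))
go(.715,-.1915,.15,.0693)
P=cloud(s);b=(s['pixels'][...,1].astype(int)-s['pixels'][...,0]>40)&(s['pixels'][...,1].astype(int)-s['pixels'][...,2]>40);b[:, :250]=0;b[:,330:]=0;q=P[b];print(len(q),np.median(q,0),np.percentile(q[:,2],[20,80]))
E
```

```text
t: 39.2
tcp_pos: [0.6982, -0.0063, 0.2552]
tool_rot: [0.686, 0.728, 0.001, 0.002]
force: [-0.7, -0.2, -0.9]
finger_gap: 0.274
gripper_force: 0.0
tcp [ 0.6971 -0.0061  0.2535] toolz [-0. -0. -1.] gap 0.179 F [-0.8  0.9 -1. ] t 39.2
shift mm [-186.1    6.8  103.5]  /800 [-0.2327  0.0085  0.1294] |rows>=4.3 turn z -0.009 rad (q6 -0.23) fs -0.08
97 [ 0.71568859 -0.1923278   0.10182938] [0.09910673 0.10369983]
```

View pics/d9.png

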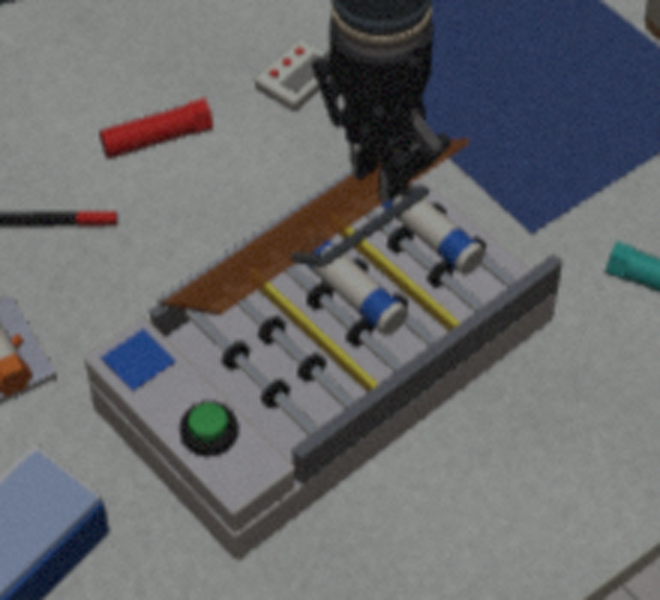

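The guard is back up with its bar at (360,225), and both tubes are still seated beneath it. The button at (208,418) has its top at about 0.10 m. Next, press it.

```bash
python3 -m pendant '[[[-0.0466,0.0014,0,0,0,0,0],[-0.0466,0.0014,0,0,0,0,0],[-0.0466,0.0014,0,0,0,0,0],[-0.0466,0.0014,0,0,0,0,0],[-0.0466,0.0014,0,0,0,0,0],[0,0,0.05,0,0,0,0],[0,0,0.05,0,0,0,0],[0,0,0.05,0,0,0,0],[0,0,0,0,0,0,0],[0,0,0,0,0,0,0]]]'
python3 - <<'E'
from h import *
go(.715,-.192,.112,.0693)
E
```

```text
t: 40.25
tcp_pos: [0.713, -0.1913, 0.132]
tool_rot: [0.685, 0.728, -0.001, -0.002]
force: [-0.0, -0.3, 0.6]
finger_gap: 0.006
gripper_force: 0.0
tcp [ 0.713  -0.1913  0.132 ] toolz [-0.004  0.002 -1.   ] gap 0.006 F [-0.  -0.3  0.6] t 40.2
shift mm [-0.9  2.  20. ]  /800 [-0.0011  0.0025  0.0249] |rows>=0.4 turn z -0.009 rad (q6 -0.47) fs -0.07
```

```bash
python3 -m pendant '[[[-0.001,0.0025,0.01,0,0,0,0],[0,0,0.01,0,0,0,0],[0,0,0.005,0,0,0,0],[0,0,0,0,0,0,0]]]'; python3 -m pendant '[[[0,0,0.004,0,0,0,0],[0,0,0,0,0,0,0]]]'; python3 -m pendant '[[[0,0,0.003,0,0,0,0],[0,0,0,0,0,0,0]]]'
```

```text
t: 40.65
tcp_pos: [0.7166, -0.1924, 0.1147]
tool_rot: [0.685, 0.728, 0.0, 0.001]
force: [1.0, -0.7, 2.8]
finger_gap: -0.004
gripper_force: 1.1
t: 40.85
tcp_pos: [0.7166, -0.1925, 0.1117]
tool_rot: [0.685, 0.728, 0.0, 0.001]
force: [0.4, -0.9, 4.3]
finger_gap: 0.003
gripper_force: 1.9
t: 41.05
tcp_pos: [0.7167, -0.1925, 0.1101]
tool_rot: [0.685, 0.728, 0.0, 0.001]
force: [-0.6, 1.3, 7.8]
finger_gap: 0.002
gripper_force: 4.0
```

```bash
python3 -m pendant '[[[0,0,0.003,0,0,0,0],[0,0,0.002,0,0,0,0],[0,0,0,0,0,0,0],[0,0,0,0,0,0,0]]]'
```

```text
t: 41.45
tcp_pos: [0.7168, -0.1925, 0.1098]
tool_rot: [0.685, 0.728, 0.0, 0.001]
force: [-5.8, 2.2, 21.1]
finger_gap: 0.002
gripper_force: 10.3
```

The button is on its hard stop: 21 N with no further travel. I'll lift clear and do a last check.

```bash
python3 -m pendant '[[[0,0,-0.02,0,0,0,0],[0,0,-0.05,0,0,0,0],[0,0,-0.06,0,0,0,0],[0,0,-0.06,0,0,0,0],[-0.05,-0.04,0,0,0,0,0],[-0.05,-0.05,0,0,0,0,0],[-0.03,-0.05,0,0,0,0,0],[0,0,0,0,0,0,0],[0,0,0,0,0,0,0],[0,0,0,0,0,0,0]]]'
python3 - <<'E'
from h import *
s=snap('scene');im=s['pixels'][...,::-1];cv2.imwrite('pics/f.png',cv2.resize(im[120:400,130:470],None,fx=2.1,fy=2.1,interpolation=cv2.INTER_CUBIC))
E
```

```text
t: 42.45
tcp_pos: [0.6161, -0.2963, 0.2562]
tool_rot: [0.685, 0.728, 0.0, -0.0]
force: [0.6, -0.6, 0.0]
finger_gap: -0.002
gripper_force: 0.0
```

View pics/f.png

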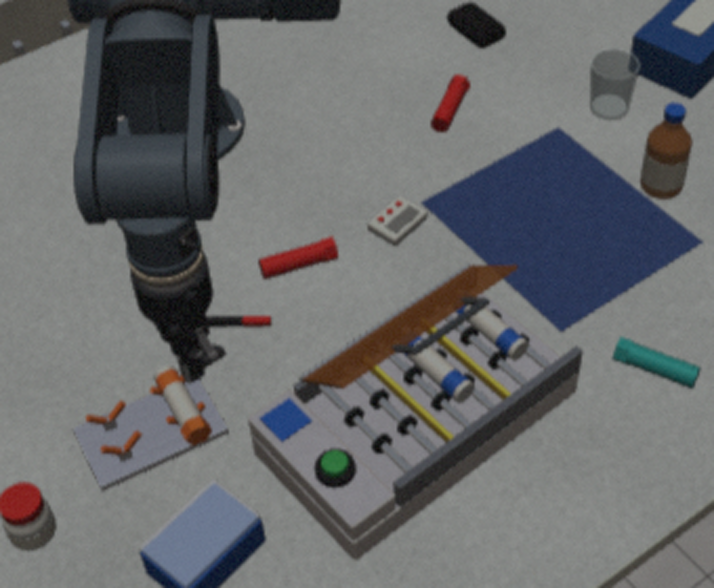

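The final view shows everything in place. The orange tube is in its cradle (182,405), both blue tubes are in their lanes at (440,372) and (497,332), the guard is closed, and the bystanders are untouched.

```bash
python3 -c "
from station import job; print(job.sign_off())"
```

```text
the job is handed in; nothing more can be done
None
```

The changeover is done and handed in: the one orange-capped tube lies in the rack's left cradle, about 5 mm off its middle, both blue-capped tubes are settled in the left and middle lanes, and the guard was pushed fully back up before the start button was pressed to its stop.

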